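# Eject a cast bracket and ready the mould

## Task

The channel-shaped bracket in the two-cavity mould has set; the plain slab beside it has not and must stay in its pocket. Slide the hold-down bar fully clear, press the bracket's own ejector paddle fully down so that it rises out of its pocket, and push it along the deck, flat and without lifting it, until it lies wholly on the cooling shelf. Then press the empty ejector back to the bottom of its pocket and slide the bar fully home over the pockets again, leaving everything else on the bench and shelf where it is.

Things in the scene. Friction and masses are not known exactly. Their poses are not given: they have to be found in the camera images.
- mould: aluminium mould, fixed. Origin on the bench under the middle of its two pockets; z up, x across it, y along it from paddles (-y) over pockets (y = 0) to cooling shelf (+y). Flat deck 50 mm high, x -78 to 78, y -98 to 50 mm. Two open pockets 54 (x) by 48 mm (y), centres x = -36 (near the robot) and +36 (far), y = 0; each one's floor is its ejector plate.
- shelf (a point): centre of the steel cooling shelf's top, at mould x = 0, y = 120 mm, 49 mm above the bench (1 mm below the deck). Shelf x -75 to 75, y 52 to 188 mm in the mould's axes, lip 10 mm high along its sides and far end, open towards the deck: a part slides straight from deck to shelf.
- bracket: cast channel to take out, tan resin, 50 (x) x 44 (y) x 18 mm high, 60 to 130 g: 6 mm base, upright walls 7 mm thick along its -y and +y edges, open channel between them along x, with two dark bolt holes. Origin: centre of its underside. Starts in either pocket, axes along the mould's, top 2 mm below the deck, about 2 mm free all round: cannot be gripped there. Its -y face is flat.
- slab: the other casting, same resin and outline, a solid plain slab 50 x 44 x 18 mm; origin at the centre of its underside; starts in the other pocket and stays there.
- bar (a joint): hold-down bar travel in m: 0 = home against its stop, over the middle of both pockets (y = 0); 0.075 = fully clear, towards the mould's -y, against its stop. Starts between 0 and 0.02. Slides with about 2.5 N of friction and stays where left. While it is over a pocket the part there cannot rise.
- bar_knob (a point): centre of the top of the black upright knob at the middle of the bar (mould x = 0, y = -bar travel): knob 14 mm in diameter, top 94 mm above the bench, 30 mm tall, standing on the bar. The bar is 154 mm long in x, 14 mm wide in y, its top 65 mm above the bench. Push the knob from either side along y, or pinch it.
- ejector_near (a joint): height of the near ejector plate above its bottom, m: 0 = down, 0.021 = fully up, its top then 1 mm above the deck. Linked one to one to the near paddle: paddle down = plate up, pressing the plate down lifts the paddle. Moves with about 5 N plus the part's weight and stays where left.
- ejector_far (a joint): the same for the far pocket's ejector plate and the far paddle.
- ejector_near_top (a point): centre of the top of the near ejector plate (steel, 44 mm x 38 mm), mould x = -36, y = 0 mm; 30 mm above the bench when down, 51 mm when fully up.
- ejector_far_top (a point): the same for the far ejector plate, mould x = 36, y = 0 mm.
- paddle_near_top (a point): centre of the top of the near ejector paddle, a grey pad 46 mm (x) by 30 mm (y) on a steel stem at mould x = -36, y = -118 mm; top 66 mm above the bench when up, 45 mm when fully pressed (21 mm travel to its stop).
- paddle_far_top (a point): the same for the far paddle, mould x = 36, y = -118 mm.
- washer: finished cast ring, tan resin, 32 mm outside, 14 mm bore, 10 mm high, lying flat on the far end of the cooling shelf (mould y about 160 to 168 mm). Origin at the centre of its underside. Leave it.
- scraper: spatula about 190 mm long lying on the bench beyond the mould's +x side. Leave it.
- dish: low white ceramic dish, 90 mm across, 18 mm high, on the robot's side of the mould. Leave it.
- jar: amber jar, 44 mm in diameter, 50 mm high, beyond the mould's far corner on the paddle side. Leave it.
- bottle: clear reagent bottle with orange cap, 70 mm in diameter, 160 mm high, on the left of the bench. Leave it.
- beaker: glass beaker, 70 mm across, 90 mm high, on the left of the bench. Leave it.
- weight: brass weight, 38 mm in diameter, 35 mm high, on the right of the bench. Leave it.
Things that resemble listed ones, but are neither listed nor needed, are in the scene too. Leave any purple or red look-alike of the bracket alone. Leave any yellow look-alike of the slab alone.

How it is judged (in metres and radians):
On the way, in this order (a step that is already met when the one before it is completed fails the run):
1. the hold-down bar is slid clear of the pockets (value of joint bar above 0.065 m), for 0.2 s.
2. the bracket is raised by its ejector to deck level (z of bracket in the frame of mould above 0.048 m and value of joint any of ejector_near, ejector_far above 0.018 m), for 0.2 s.
3. the bracket lies wholly on the cooling shelf (y of bracket in the frame of mould between 0.076 and 0.168 m and x of bracket in the frame of mould between -0.06 and 0.06 m and z of bracket in the frame of mould between 0.045 and 0.053 m and angle between bracket's own z axis and vertical below 0.08 rad), for 0.2 s.
4. the ejector is back down (value of joint each of ejector_near, ejector_far below 0.004 m), for 0.2 s.
5. the bar is home over the pockets (value of joint bar below 0.007 m), for 0.2 s.
At the end, for the whole second after the job is handed in: the bracket lies flat and still, wholly on the cooling shelf (its centre at least 76 mm along the mould's y, underside within about 4 mm of the shelf top, tilt under 0.08 rad); both ejectors within 4 mm of the bottom; the bar within 7 mm of home; the slab still down in its pocket (all of step 3 and all of step 4 and linear speed of each of bracket, slab below 0.02 m/s and value of joint bar below 0.007 m and z of slab in the frame of mould below 0.034 m); the robot touches nothing.
It fails at once if the bracket is lifted more than 12 mm above the deck (z of bracket in the frame of mould above 0.062 m).
It fails at once if the bracket is tipped (angle between bracket's own z axis and vertical above 0.45 rad).
It fails at once if the slab is disturbed (moved 8 mm) (distance of slab from where it was at the start of the episode above 0.008 m).
It fails at once if another thing on the bench or shelf is moved more than 20 mm (distance of any of washer, scraper, dish, jar, bottle, beaker, weight from where it was at the start of the episode above 0.02 m).
It also fails if it takes over 61 s, if anything falls off the work surface, if the arm or the gripper's body presses on something with over 40 N, if the wrist force passes 120 N, or if a joint passes its speed limit or range.

## Robot

A 6-joint arm with a two-finger parallel gripper is mounted at the origin on the work surface. World frame = base frame: x ahead of the robot, y to its left, z up, the work surface at z = 0. Lengths are in mm, angles in rad, forces in N, time in s.
With the tool pointing down it reaches from about 300 to 875 mm from the base axis. Payload 6.4 kg.
Tool frame: the origin (TCP) lies midway between the tips of the shut fingers; the grasp point (between the pads) lies 19 mm behind it; z points along the fingers, y is the line along which they close (so a half turn about z gives the same grasp; the last joint's range is limited). The gripper opens to 88 mm and grips with 3 to 60 N. Pads are 18 mm wide; open, the fingers measure 123 mm over their backs; the gripper's body (75 mm by 187 mm) begins 45 mm behind the grasp point.
Start: joints at [1.056, 0.181, 1.607, -0, 1.354, -0.206], TCP at [174.74, 547.82, 238.714] pointing down, gripper open.
Joint ranges: [-2.99, 2.99], [-0.89, 2.07], [0.3, 2.58], [-1.14, 4.28], [0, 2.63], [-3.12, 3.12]. Speed limits (rad/s): [2.57, 2.57, 3.01, 3.14, 3.14, 3.14].

## Interface

Orientations are given as a unit quaternion [x, y, z, w].
In Python, from plant import monitor, optics, bot gives the robot as it stands.
- The arm moves only by the tool carry_out, never from a script. Its arguments are lists of equal length, an entry for each row: "slide": the shift along the tool's x, y, z each as a share of 0.04 m, from -1 to 1, a list of three; "delta_rot": the turn, a rotation vector about the tool's x, y, z each as a share of 4 degrees, from -1 to 1, a list of three; "fingers": the closure, from 0 (fully open) to 1 (shut). In form: {"slide": [[x, y, z], ...], "delta_rot": [[rx, ry, rz], ...], "fingers": [fingers, ...]}. A call has 1 to 20 rows; each row shifts and turns the commanded pose from where the row before left it, along the tool's axes as they then stand; what a row does not reach is not made up. A row lasts 1/8 s, in which the tool goes at most 62.5 mm and 10.7 degrees, less where a joint would pass 70% of its speed; a pose out of reach is approached as far as the arm can. A call with a number of a shift or a turn outside -1 to 1 is refused whole. A call with a gripper value outside its range is refused whole. The fingers move at their own pace and stop on an object; the grip force is fixed at half the most. Time passes only in rows, so rows that do not move let the fingers close. It gives the time, the measured TCP pose, the force, the opening and the grip force at its end, in the units of the state.
- monitor.sense(): the state, without advancing time (a new reading comes with each control period).
- optics.camera(name): name is "scene" or "top"; returns the picture (384x512x3 uint8, red, green, blue); there is no depth.
- optics.get_calibration(name): a dict with "fov_y" (degrees; the focal length in pixels is half the picture's height over the tangent of half this angle, whatever the lens; pixels are square), "cx", "cy" (the principal point, pixels), "T" (4x4, takes a point from camera to world coordinates). Camera axes: x right, y up, looking along -z (the intrinsics and any distortion apply to the point x, -y, -z); pixel columns grow to the right and rows downward; lengths in mm; the calibration is good to about 2 mm. A picture is of the moment at which its call begins. get_calibration takes no time and is no camera call.
- bot.sign_off(): hands the job in; it is judged then, once.
The state is a dict: "t": time; "joints": joint angles; "qvel": joint speeds; "joint_efforts": joint torques, N m; "eef_pos": TCP position; "ee_rot": TCP orientation; "contact_force": force on the tool from outside, world axes, zero at the start; "moment": the same for the moment, N m; "width": opening from 0.0 (shut) to 1.0 (fully open); "grasp_force": force on a finger pad.
Only numpy, scipy, OpenCV 4.12 (cv2) and the standard library are available. Lean on these libraries where they do the work, as an engineer would, in place of code of your own. Each camera call takes 0.05 s, during which the arm holds its last target. There are 200 camera calls.

## Working session

There is one attempt and no reset: what is moved stays moved. The work goes in short steps, Python scripts to look and compute and a tool call to move; the robot and the scene stay as the last step left them, time stands still between calls to the robot, and variables do not carry over. Pictures are saved under pics/ and viewed, at most 10 in all, crops included, and the job is handed in when it is done.

Besides the shell and the picture viewer there is one more tool, called in YAML: its name, and indented under it one key for each argument. carry_out: Moves the arm, as the interface text tells. Shift numbers are shares of 0.04 m and turn numbers shares of 4 degrees, none past 1 either way. Its arguments: {"type":"object","properties":{"slide":{"type":"array","items":{"type":"array","items":{"type":"number","minimum":-1,"maximum":1}}},"delta_rot":{"type":"array","items":{"type":"array","items":{"type":"number","minimum":-1,"maximum":1}}},"fingers":{"type":"array","items":{"type":"number"}}},"required":["slide","delta_rot","fingers"]}

```bash
mkdir -p pics; ls; python3 - <<'E'
from plant import monitor, optics, bot
import cv2
print(monitor.sense())
for n in("scene","top"):
    print(n,optics.get_calibration(n))
    cv2.imwrite(f"pics/{n}0.png",optics.camera(n)[:,:,::-1])
E
```

```text
pics
{'t': 0.0, 'joints': array([ 1.05567341e+00,  1.81540460e-01,  1.60794226e+00, -2.78990641e-06,
        1.35382440e+00, -2.06268017e-01]), 'qvel': array([-0.0010432 , -0.00097651,  0.00122469,  0.00023818,  0.00046211,
       -0.00099777]), 'joint_efforts': array([-2.87746684e-05, -4.33877206e+01, -3.41834056e+01,  7.02615199e-02,
        3.87441565e-02, -1.44452961e-04]), 'eef_pos': array([174.48907767, 547.3452511 , 237.84225006]), 'ee_rot': array([ 1.53814034e-01,  9.88099442e-01, -8.02549635e-04, -3.01263705e-04]), 'contact_force': array([0.90434222, 0.52720275, 0.32703532]), 'moment': array([ 0.01903224, -0.04451902,  0.01573035]), 'grasp_force': 0.0, 'width': 1.0040361854747828}
scene {'fov_y': 46.18496720898337, 'cx': 258.49614371943073, 'cy': 188.3129307547303, 'T': array([[ 7.39835500e-01, -4.47585322e-01,  5.02305498e-01,
         1.29239971e+03],
       [ 6.72745690e-01,  5.00513202e-01, -5.44885100e-01,
        -7.54389965e+02],
       [-7.52796020e-03,  7.41049198e-01,  6.71408531e-01,
         1.04574802e+03],
       [ 0.00000000e+00,  0.00000000e+00,  0.00000000e+00,
         1.00000000e+00]])}
top {'fov_y': 53.141740781569794, 'cx': 255.8117153421907, 'cy': 186.3449495000388, 'T': array([[-2.62811228e-03,  9.94563279e-01, -1.04100806e-01,
         4.70609530e+02],
       [-9.99633619e-01,  1.91528668e-04,  2.70664260e-02,
         4.69102657e+01],
       [ 2.69392117e-02,  1.04133799e-01,  9.94198386e-01,
         1.15552883e+03],
       [ 0.00000000e+00,  0.00000000e+00,  0.00000000e+00,
         1.00000000e+00]])}
```

View pics/scene0.png

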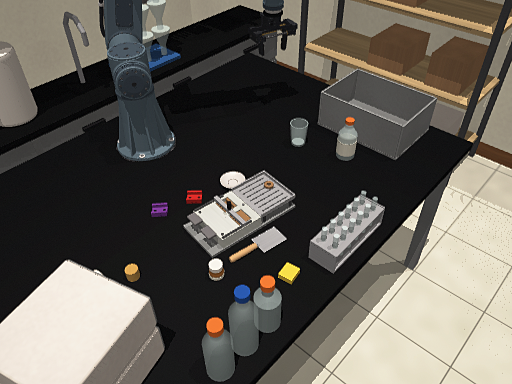

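View pics/top0.png

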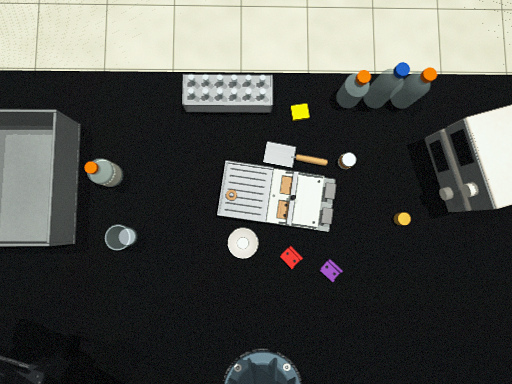

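The mould is at about (278,195) in the top view, with the shelf to the left (world +y) and the paddles to the right. In the scene view it's at about (240,210). I'll zoom in on it.

```bash
python3 - <<'E'
import cv2,numpy as np
a=cv2.imread("pics/top0.png")[150:242,208:344]; b=cv2.imread("pics/scene0.png")[165:257,176:312]
f=lambda i:cv2.resize(i,None,fx=5.8,fy=5.8,interpolation=cv2.INTER_CUBIC)
cv2.imwrite("pics/ctop.png",f(a)); cv2.imwrite("pics/cscene.png",f(b))
E
```

```text
(no output)
```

View pics/ctop.png

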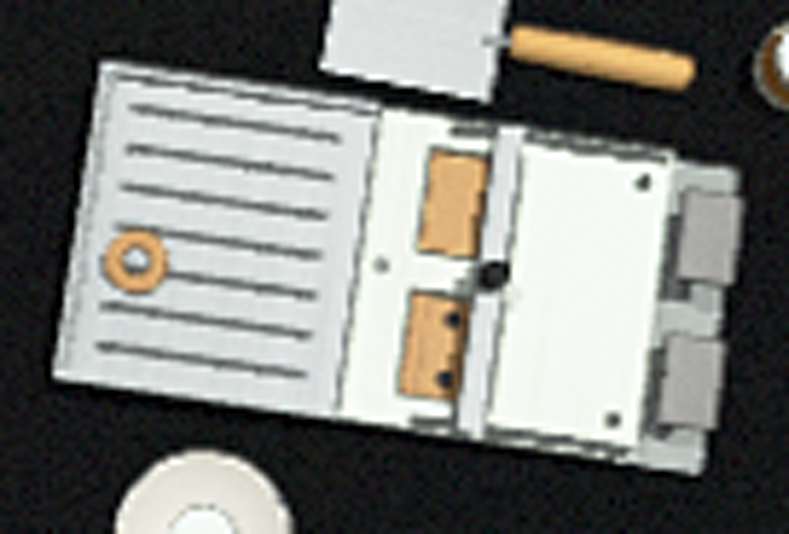

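View pics/cscene.png

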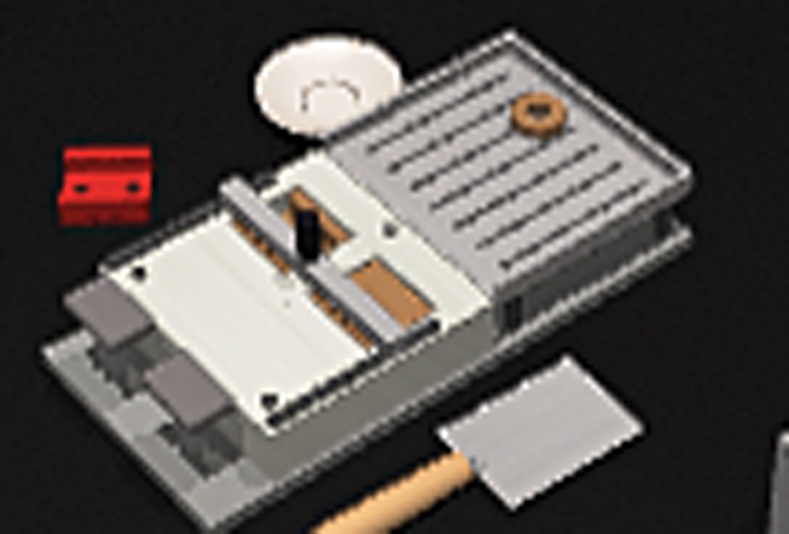

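Bracket, identified by its two bolt holes, is in the near pocket (lower one in the top view); the slab is in the far pocket. The knob is at about (490,275) in the crop. Next I'll measure the mould pose.

```bash
cat > h.py <<'E'
import cv2,numpy as np
from plant import monitor, optics, bot
from scipy.optimize import least_squares
from scipy.spatial.transform import Rotation as Ro
def ray(n,px,z):
    c=optics.get_calibration(n); f=192/np.tan(np.radians(c["fov_y"]/2)); T=c["T"]
    px=np.atleast_2d(px).astype(float)
    d=np.c_[(px[:,0]-c["cx"])/f,-(px[:,1]-c["cy"])/f,-np.ones(len(px))]@T[:3,:3].T
    return T[:3,3]+d*((z-T[2,3])/d[:,2])[:,None]
def M(p,o,a): # world xy -> mould xy ; o origin, a yaw
    c,s=np.cos(a),np.sin(a); return (np.atleast_2d(p)[:,:2]-o)@np.array([[c,-s],[s,c]])
def W(m,o,a):
    c,s=np.cos(a),np.sin(a); return np.atleast_2d(m)@np.array([[c,s],[-s,c]])+o
E
python3 - <<'E'
from h import *
R={}
for n,x0,y0 in(("top",208,150),("scene",176,165)):
    im=cv2.imread(f"pics/{n}0.png")[y0:y0+92,x0:x0+136].astype(int)
    U=cv2.resize(im.astype(np.uint8),None,fx=8,fy=8,interpolation=cv2.INTER_LINEAR).astype(int)
    b,g,r=U[...,0],U[...,1],U[...,2]
    w=((g>190)&(r>b+3)&(r-b<30)).astype(np.uint8)
    k,l,s,c=cv2.connectedComponentsWithStats(w)
    h=cv2.findContours(w,0,2)[0]; h=[q for q in h if cv2.contourArea(q)>64*40]
    tan=((r-b>60)).astype(np.uint8); k,l,s,c=cv2.connectedComponentsWithStats(tan)
    to=lambda p:(np.asarray(p,float)+.5)/8-.5+[x0,y0]
    print(n,[cv2.contourArea(q)/64 for q in h])
    hull=cv2.convexHull(np.vstack(h)); ap=cv2.approxPolyN(hull,4).reshape(-1,2)
    print("deck corners px",to(ap).round(1).tolist()); print(ray(n,to(ap),50).round(1)[:,:2].tolist())
    for i in range(1,k):
        if s[i,4]>64*15: print("tan",to(c[i]).round(1),s[i,4]/64,ray(n,to(c[i]),48)[0,:2].round(1))
    dk=((abs(r-b)<22)&(r>110)&(r<165)&(r>=b)).astype(np.uint8)
    dk=cv2.morphologyEx(dk,cv2.MORPH_OPEN,np.ones((25,25),np.uint8)); k,l,s,c=cv2.connectedComponentsWithStats(dk)
    for i in range(1,k):
        if s[i,4]>64*15: print("grey",to(c[i]).round(1),s[i,4]/64,ray(n,to(c[i]),66)[0,:2].round(1))
E
```

```text
top [267.4453125]
deck corners px [[251.8, 229.6], [258.7, 241.4], [223.1, 241.4], [237.9, 226.6]]
[[462.0, 28.6], [428.3, 9.0], [428.6, 110.5], [470.6, 68.3]]
tan [311.5 159.4] 176.890625 [ 666.2 -146.9]
tan [285.6 184.7] 154.984375 [591.4 -70. ]
tan [231.  194.5] 65.015625 [562.8  88.5]
tan [281.4 209.2] 126.953125 [520.1 -57.1]
scene [711.8984375, 308.5078125, 283.109375]
deck corners px [[220.8, 238.4], [194.4, 212.1], [236.1, 156.1], [260.1, 217.4]]
[[612.4, -182.2], [472.8, -161.0], [372.0, 127.4], [640.7, -41.7]]
tan [268.4 183.8] 38.046875 [555.6  93.7]
tan [193.8 196.3] 197.25 [ 415.3 -112.9]
tan [242.9 215.1] 65.25 [593.2 -68.3]
tan [244.7 250.4] 141.140625 [ 694.7 -167.1]
grey [194.4 217.9] 83.6875 [ 504.7 -187.3]
grey [229.3 238.8] 431.984375 [ 642.6 -175.8]
grey [191.2 230.4] 59.625 [ 535.9 -227.8]
grey [207.9 231.3] 93.875 [ 575.1 -197.3]
```

```bash
python3 - <<'E'
from h import *
top=[(382,107,78,51,50),(672,155,78,-98,50),(638,445,-78,-98,50),(340,408,-78,51,50),(709,238,36,-118,66),(692,382,-36,-118,66),
(430,148,61,22,48),(418,250,11,22,48),(412,292,-11,22,48),(399,393,-61,22,48)]
sc=[(318,150,-78,51,50),(497,300,78,51,50),(268,432,78,-98,50),(102,268,-78,-98,50),(110,307,-36,-118,66),(191,387,36,-118,66)]
def obs(n,L,x0,y0):
    L=np.array(L,float); P=np.vstack([ray(n,(l[:2]+.5)/5.8-.5+[x0,y0],l[4]) for l in L]); return P[:,:2],L[:,2:4]
A=obs("top",top,208,150); B=obs("scene",sc,176,165)
for nm,D in(("top",[A]),("scene",[B]),("both",[A,B])):
    P=np.vstack([d[0] for d in D]);Q=np.vstack([d[1] for d in D])
    r=least_squares(lambda v:(W(Q,v[:2],v[2])-P).ravel(),[550,-60,0],loss="soft_l1")
    print(nm,r.x.round(3)); print((M(P,r.x[:2],r.x[2])-Q).round(1).tolist())
o,a=r.x[:2],r.x[2]
for n,p,z,x0,y0 in(("top",(495,268),94,208,150),("scene",(307,212),94,176,165),("top",(137,260),59,208,150),("scene",(538,113),59,176,165)):
    print(M(ray(n,(np.array(p)+.5)/5.8-.5+[x0,y0],z),o,a).round(1))
s=monitor.sense(); Rt=Ro.from_quat(s["ee_rot"]).as_matrix(); print(Rt.round(3))
print("tcp in mould",M(s["eef_pos"],o,a), "tool yaw(y axis)",np.degrees(np.arctan2(Rt[1,1],Rt[0,1])),"mould",np.degrees(a))
E
```

```text
top [ 5.54779e+02 -7.31110e+01 -1.46000e-01]
[[0.8, -0.6], [-1.9, 0.4], [7.7, -0.9], [4.5, -0.9], [-0.8, 0.0], [-0.5, -0.4], [1.0, 1.5], [-0.9, 0.4], [-0.1, 0.5], [-0.9, 0.0]]
scene [ 5.56006e+02 -7.44420e+01 -1.40000e-01]
[[0.2, -2.3], [0.0, -0.8], [-3.2, -0.0], [0.5, 0.8], [-0.2, 0.4], [1.3, 0.4]]
both [ 5.5540e+02 -7.3697e+01 -1.4200e-01]
[[0.3, -0.4], [-3.0, 0.6], [6.6, -0.1], [4.0, -0.1], [-2.0, 0.4], [-1.6, 0.2], [0.4, 1.7], [-1.5, 0.9], [-0.8, 1.1], [-1.5, 0.8], [0.9, -3.1], [0.6, -1.3], [-2.3, -0.5], [1.3, -0.0], [0.7, -0.3], [2.3, -0.2]]
[[  1.6 -11.4]]
[[ -2.2 -12.9]]
[[-16.1 160.6]]
[[-13.4 156.9]]
[[-0.953  0.304 -0.001]
 [ 0.304  0.953 -0.001]
 [ 0.    -0.002 -1.   ]]
tcp in mould [[-465.10333268  560.77191098]] tool yaw(y axis) 72.30499544193977 mould -8.152546058524553
```

Both views agree to within about 2 mm: origin is (555.4, -73.7), yaw -8.15°, and bar travel about 12 mm. I'll plan the approach to the +y side of the knob.

```bash
cat >> h.py <<'E'
O=np.array([555.4,-73.7]); A=-0.142
def plan(x,y,z):
    "remaining shift (mm, tool axes), remaining turn (deg, tool axes), TCP in mould axes"
    s=monitor.sense(); R=Ro.from_quat(s["ee_rot"])
    c,q=np.cos(A),np.sin(A); G=Ro.from_matrix(np.array([[-q,c,0],[c,q,0],[0,0,-1.]]))
    d=np.r_[W([x,y],O,A)[0],z]-s["eef_pos"]
    print("t",s["t"],"tcp mould",M(s["eef_pos"],O,A)[0].round(1),s["eef_pos"][2].round(1),"F",s["contact_force"].round(1))
    print("slide mm",R.inv().apply(d).round(1),"turn deg",np.degrees((R.inv()*G).as_rotvec()).round(2))
E
python3 -c "
from h import *
plan(0,24,238)"
```

```text
t 0.1 tcp mould [-464.9  560.9] 237.9 F [ 0.  -1.   0.5]
slide mm [-5.476e+02 -4.522e+02  5.000e-01] turn deg [-9.000e-02  5.000e-02  8.044e+01]
```

carry_out:
  slide:
    - [-0.76, -0.63, 0]
    - [-0.76, -0.63, 0]
    - [-0.76, -0.63, 0]
    - [-0.76, -0.63, 0]
    - [-0.76, -0.63, 0]
    - [-0.76, -0.63, 0]
    - [-0.76, -0.63, 0]
    - [-0.76, -0.63, 0]
    - [-0.76, -0.63, 0]
    - [-0.76, -0.63, 0]
    - [-0.76, -0.63, 0]
    - [-0.76, -0.63, 0]
    - [-0.76, -0.63, 0]
    - [-0.76, -0.63, 0]
    - [-0.76, -0.63, 0]
    - [-0.76, -0.63, 0]
    - [-0.76, -0.63, 0]
    - [-0.76, -0.63, 0]
  delta_rot:
    - [0, 0, 0]
    - [0, 0, 0]
    - [0, 0, 0]
    - [0, 0, 0]
    - [0, 0, 0]
    - [0, 0, 0]
    - [0, 0, 0]
    - [0, 0, 0]
    - [0, 0, 0]
    - [0, 0, 0]
    - [0, 0, 0]
    - [0, 0, 0]
    - [0, 0, 0]
    - [0, 0, 0]
    - [0, 0, 0]
    - [0, 0, 0]
    - [0, 0, 0]
    - [0, 0, 0]
  fingers: [1, 1, 1, 1, 1, 1, 1, 1, 1, 1, 1, 1, 1, 1, 1, 1, 1, 1]

```text
t: 2.35
eef_pos: [558.5, -51.7, 238.2]
ee_rot: [0.154, 0.988, 0.0, -0.0]
contact_force: [-0.0, 0.8, 0.7]
width: 0.005
grasp_force: 0.0
```

carry_out:
  slide:
    - [0, 0, 0]
    - [0, 0, 0]
    - [0, 0, 0]
    - [0, 0, 0]
    - [0, 0, 0]
    - [0, 0, 0]
    - [0, 0, 0]
    - [0, 0, 0]
    - [0, 0, 0]
    - [0, 0, 0]
    - [0, 0, 0]
    - [0, 0, 0]
    - [0, 0, 0]
    - [0, 0, 0]
    - [0, 0, 0]
    - [0, 0, 0]
    - [0, 0, 0]
    - [0, 0, 0]
    - [0, 0, 0]
    - [0, 0, 0]
  delta_rot:
    - [0, 0, 1]
    - [0, 0, 1]
    - [0, 0, 1]
    - [0, 0, 1]
    - [0, 0, 1]
    - [0, 0, 1]
    - [0, 0, 1]
    - [0, 0, 1]
    - [0, 0, 1]
    - [0, 0, 1]
    - [0, 0, 1]
    - [0, 0, 1]
    - [0, 0, 1]
    - [0, 0, 1]
    - [0, 0, 1]
    - [0, 0, 1]
    - [0, 0, 1]
    - [0, 0, 1]
    - [0, 0, 1]
    - [0, 0, 1]
  fingers: [1, 1, 1, 1, 1, 1, 1, 1, 1, 1, 1, 1, 1, 1, 1, 1, 1, 1, 1, 1]

```text
t: 4.85
eef_pos: [557.9, -50.5, 238.2]
ee_rot: [0.754, 0.657, -0.0, -0.0]
contact_force: [-0.2, -0.1, 0.4]
width: 0.005
grasp_force: 0.0
```

```bash
python3 -c "
from h import *
plan(0,24,75)"
```

```text
t 4.85 tcp mould [-0.8 23.3] 238.2 F [-0.2 -0.1  0.4]
slide mm [  0.7   1.  163.2] turn deg [-0.06 -0.01  0.31]
```

carry_out:
  slide:
    - [0, 0, 1]
    - [0, 0, 1]
    - [0, 0, 1]
    - [0, 0, 0.7]
    - [0, 0, 0.35]
    - [0, 0, 0]
    - [-0.35, 0, 0]
    - [-0.35, 0, 0]
    - [-0.35, 0, 0]
    - [-0.35, 0, 0]
    - [-0.35, 0, 0]
    - [0, 0, 0]
  delta_rot:
    - [0, 0, 0]
    - [0, 0, 0]
    - [0, 0, 0]
    - [0, 0, 0]
    - [0, 0, 0]
    - [0, 0, 0]
    - [0, 0, 0]
    - [0, 0, 0]
    - [0, 0, 0]
    - [0, 0, 0]
    - [0, 0, 0]
    - [0, 0, 0]
  fingers: [1, 1, 1, 1, 1, 1, 1, 1, 1, 1, 1, 1]

```text
t: 6.35
eef_pos: [548.6, -121.6, 76.6]
ee_rot: [0.753, 0.658, -0.0, 0.0]
contact_force: [0.2, -0.1, 0.1]
width: 0.006
grasp_force: 0.0
```

carry_out:
  slide:
    - [-0.1, 0, 0]
    - [-0.1, 0, 0]
    - [-0.05, 0, 0]
    - [0, 0, 0]
  delta_rot:
    - [0, 0, 0]
    - [0, 0, 0]
    - [0, 0, 0]
    - [0, 0, 0]
  fingers: [1, 1, 1, 1]

```text
t: 6.85
eef_pos: [547.2, -129.8, 76.5]
ee_rot: [0.753, 0.658, -0.0, -0.0]
contact_force: [-0.0, 2.4, -0.8]
width: 0.009
grasp_force: 0.7
```

```bash
python3 -c "
from h import *
plan(0,-59,76)
cv2.imwrite('pics/s1.png',cv2.resize(optics.camera('scene')[165:257,176:312,::-1],None,fx=5.8,fy=5.8,interpolation=2))"
```

```text
t 6.85 tcp mould [ -0.2 -56.7] 76.5 F [-0.   2.4 -0.8]
slide mm [-2.3  0.2  0.5] turn deg [-0.04 -0.    0.46]
```

View pics/s1.png

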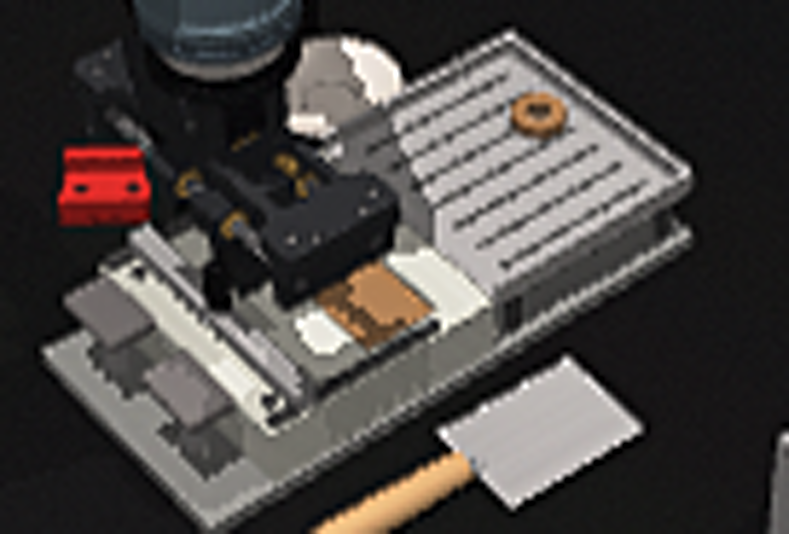

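The bar is almost clear: it runs from (135,230) to (300,400) in the crop. I'll creep it to its stop.

carry_out:
  slide:
    - [-0.05, 0, 0]
    - [-0.05, 0, 0]
    - [0, 0, 0]
  delta_rot:
    - [0, 0, 0]
    - [0, 0, 0]
    - [0, 0, 0]
  fingers: [1, 1, 1]

```text
t: 7.28
eef_pos: [546.9, -132.0, 76.5]
ee_rot: [0.753, 0.658, 0.001, -0.001]
contact_force: [1.3, 10.1, 0.2]
width: 0.003
grasp_force: 4.8
```

carry_out:
  slide:
    - [-0.05, 0, 0]
    - [-0.05, 0, 0]
    - [0, 0, 0]
  delta_rot:
    - [0, 0, 0]
    - [0, 0, 0]
    - [0, 0, 0]
  fingers: [1, 1, 1]

```text
t: 7.65
eef_pos: [546.8, -132.4, 76.5]
ee_rot: [0.753, 0.658, 0.003, -0.003]
contact_force: [3.7, 24.1, 4.4]
width: 0.008
grasp_force: 12.0
```

Stop reached (24 N, TCP at y -59 as predicted). Now I'll back off, rise and go over the near paddle.

carry_out:
  slide:
    - [0.3, 0, 0]
    - [0, 0, -0.8]
    - [0, 0, -0.6]
    - [-0.6, -0.3, 0]
    - [-0.6, -0.3, 0]
    - [-0.5, -0.3, 0]
    - [0, 0, 0]
  delta_rot:
    - [0, 0, 0]
    - [0, 0, 0]
    - [0, 0, 0]
    - [0, 0, 0]
    - [0, 0, 0]
    - [0, 0, 0]
    - [0, 0, 0]
  fingers: [1, 1, 1, 1, 1, 1, 1]

```text
t: 8.52
eef_pos: [502.9, -190.2, 133.1]
ee_rot: [0.754, 0.657, -0.0, 0.001]
contact_force: [0.5, -0.0, -0.5]
width: 0.003
grasp_force: 0.0
```

```bash
python3 -c "
from h import *
plan(-36,-119,46)"
```

```text
t 8.525 tcp mould [ -35.5 -122.7] 133.1 F [ 0.5 -0.  -0.5]
slide mm [ 3.9 -0.6 87.1] turn deg [0.05 0.08 0.31]
```

carry_out:
  slide:
    - [0.1, 0, 0.6]
    - [0, 0, 0.6]
    - [0, 0, 0.3]
    - [0, 0, 0.15]
    - [0, 0, 0.15]
    - [0, 0, 0.15]
    - [0, 0, 0.15]
    - [0, 0, 0]
  delta_rot:
    - [0, 0, 0]
    - [0, 0, 0]
    - [0, 0, 0]
    - [0, 0, 0]
    - [0, 0, 0]
    - [0, 0, 0]
    - [0, 0, 0]
    - [0, 0, 0]
  fingers: [1, 1, 1, 1, 1, 1, 1, 1]

```text
t: 9.52
eef_pos: [504.3, -184.7, 49.2]
ee_rot: [0.753, 0.658, 0.0, 0.001]
contact_force: [0.1, -1.1, -0.1]
width: 0.005
grasp_force: 0.0
```

carry_out:
  slide:
    - [0, 0, 0.08]
    - [0, 0, 0.05]
    - [0, 0, 0]
  delta_rot:
    - [0, 0, 0]
    - [0, 0, 0]
    - [0, 0, 0]
  fingers: [1, 1, 1]

```text
t: 9.9
eef_pos: [504.6, -184.9, 45.4]
ee_rot: [0.753, 0.658, 0.0, 0.001]
contact_force: [-3.9, 3.6, 13.3]
width: 0.002
grasp_force: 6.9
```

carry_out:
  slide:
    - [0, 0, 0.05]
    - [0, 0, 0]
  delta_rot:
    - [0, 0, 0]
    - [0, 0, 0]
  fingers: [1, 1]

```text
t: 10.15
eef_pos: [504.7, -185.0, 45.2]
ee_rot: [0.753, 0.658, 0.0, 0.001]
contact_force: [-11.6, 5.8, 31.3]
width: 0.002
grasp_force: 15.9
```

carry_out:
  slide:
    - [0, 0, -0.8]
    - [0, 0, -0.8]
    - [0, 0, -0.6]
    - [0, 0, 0]
  delta_rot:
    - [0, 0, 0]
    - [0, 0, 0]
    - [0, 0, 0]
    - [0, 0, 0]
  fingers: [1, 1, 1, 1]

```text
t: 10.65
eef_pos: [505.4, -185.6, 131.7]
ee_rot: [0.753, 0.658, 0.001, 0.003]
contact_force: [-0.3, -1.0, -0.3]
width: 0.005
grasp_force: 0.0
```

```bash
python3 -c "
from h import *
plan(-36,-45,133)
a=[cv2.resize(optics.camera(n)[y:y+92,x:x+136,::-1],None,fx=4,fy=4,interpolation=2) for n,x,y in (('scene',176,165),('top',208,150))]
cv2.imwrite('pics/s2.png',np.vstack(a)[:600])"
```

```text
t 10.65 tcp mould [ -33.6 -117.9] 131.7 F [-0.3 -1.  -0.3]
slide mm [72.9 -1.8 -1.4] turn deg [0.28 0.13 0.44]
```

View pics/s2.png

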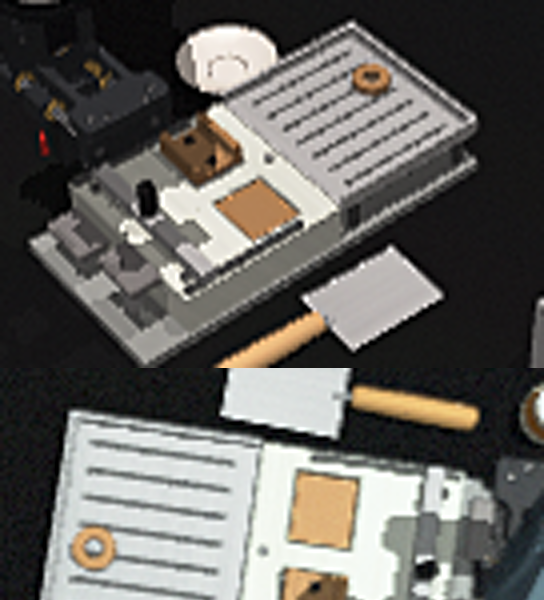

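The bracket stands proud on its raised ejector (scene crop about (203,150)), the slab is still down and the bar is clear. Next I'll go behind the bracket's -y face and push.

carry_out:
  slide:
    - [0.6, 0, 0]
    - [0.6, -0.05, 0]
    - [0.6, 0, 0]
    - [0, 0, 0.7]
    - [0, 0, 0.7]
    - [0, 0, 0.4]
    - [0, 0, 0.1]
    - [0, 0, 0]
  delta_rot:
    - [0, 0, 0]
    - [0, 0, 0]
    - [0, 0, 0]
    - [0, 0, 0]
    - [0, 0, 0.1]
    - [0, 0, 0]
    - [0, 0, 0]
    - [0, 0, 0]
  fingers: [1, 1, 1, 1, 1, 1, 1, 1]

```text
t: 11.75
eef_pos: [511.6, -113.1, 53.5]
ee_rot: [0.755, 0.655, -0.0, -0.0]
contact_force: [-0.4, -0.1, 0.2]
width: 0.002
grasp_force: 0.0
```

```bash
python3 -c "
from h import *
plan(-36,56,56)"
```

```text
t 11.75 tcp mould [-37.8 -45.2] 53.5 F [-0.4 -0.1  0.2]
slide mm [101.2   1.9  -2.5] turn deg [-0.01 -0.    0.04]
```

carry_out:
  slide:
    - [0.2, 0.04, -0.05]
    - [0.2, 0, 0]
    - [0.2, 0, 0]
    - [0.2, 0, 0]
    - [0.2, 0, 0]
    - [0.2, 0, 0]
    - [0.2, 0, 0]
    - [0.2, 0, 0]
    - [0.2, 0, 0]
    - [0, 0, 0]
  delta_rot:
    - [0, 0, 0]
    - [0, 0, 0]
    - [0, 0, 0]
    - [0, 0, 0]
    - [0, 0, 0]
    - [0, 0, 0]
    - [0, 0, 0]
    - [0, 0, 0]
    - [0, 0, 0]
    - [0, 0, 0]
  fingers: [1, 1, 1, 1, 1, 1, 1, 1, 1, 1]

```text
t: 13.0
eef_pos: [523.2, -41.2, 55.5]
ee_rot: [0.755, 0.656, 0.0, -0.0]
contact_force: [-0.1, 0.1, 0.5]
width: 0.005
grasp_force: 0.0
```

carry_out:
  slide:
    - [0.2, 0, 0]
    - [0.2, 0, 0]
    - [0.2, 0, 0]
    - [0.1, 0, 0]
    - [0.1, 0, 0]
    - [0, 0, 0]
  delta_rot:
    - [0, 0, 0]
    - [0, 0, 0]
    - [0, 0, 0]
    - [0, 0, 0]
    - [0, 0, 0]
    - [0, 0, 0]
  fingers: [1, 1, 1, 1, 1, 1]

```text
t: 13.75
eef_pos: [527.7, -9.9, 55.5]
ee_rot: [0.755, 0.656, 0.0, -0.0]
contact_force: [1.1, -0.8, -0.7]
width: 0.002
grasp_force: 0.0
```

```bash
python3 -c "
from h import *
plan(-36,58,56)
a=[cv2.resize(optics.camera(n)[y:y+92,x:x+136,::-1],None,fx=4,fy=4,interpolation=2) for n,x,y in (('scene',176,165),('top',208,168))]
cv2.imwrite('pics/s3.png',np.vstack(a)[:600])"
```

```text
t 13.75 tcp mould [-36.5  59.2] 55.5 F [ 1.1 -0.8 -0.7]
slide mm [-1.2  0.5 -0.5] turn deg [-0.   -0.01  0.07]
```

View pics/s3.png

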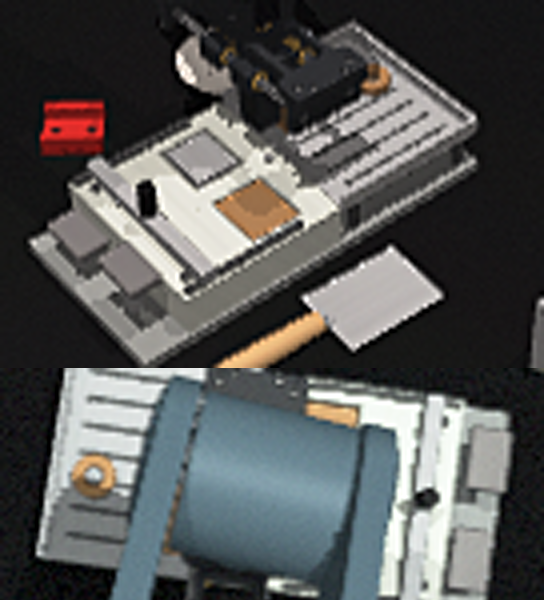

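The near pocket is empty and its plate is up (scene crop (200,155)); the bracket is under the gripper on the shelf. I'll back off, rise and go over the plate.

carry_out:
  slide:
    - [-0.3, 0, 0]
    - [0, 0, -0.8]
    - [-0.6, 0, 0]
    - [-0.6, 0, 0]
    - [0, 0, 0]
  delta_rot:
    - [0, 0, 0]
    - [0, 0, 0]
    - [0, 0, 0]
    - [0, 0, 0]
    - [0, 0, 0]
  fingers: [1, 1, 1, 1, 1]

```text
t: 14.48
eef_pos: [519.1, -71.5, 87.7]
ee_rot: [0.756, 0.654, 0.0, 0.0]
contact_force: [0.5, -0.7, 1.0]
width: 0.007
grasp_force: 0.0
```

```bash
python3 -c "
from h import *
plan(-36,0,31)
a=[cv2.resize(optics.camera(n)[y:y+92,x:x+136,::-1],None,fx=4,fy=4,interpolation=2) for n,x,y in (('scene',176,165),('top',208,168))]
cv2.imwrite('pics/s4.png',np.vstack(a)[:600])"
```

```text
t 14.475 tcp mould [-36.2  -3. ] 87.7 F [ 0.5 -0.7  1. ]
slide mm [ 3.   0.2 56.7] turn deg [ 0.02  0.02 -0.12]
```

View pics/s4.png

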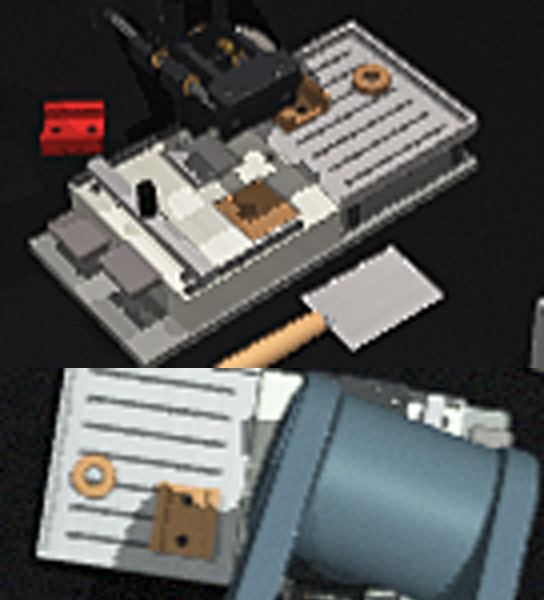

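The bracket lies flat on the shelf (top view crop (186,520)), clear of the washer and wholly past the deck edge. Now I'll press the empty ejector down.

carry_out:
  slide:
    - [0.08, 0, 0.4]
    - [0, 0, 0.4]
    - [0, 0, 0.15]
    - [0, 0, 0.15]
    - [0, 0, 0.12]
    - [0, 0, 0.1]
    - [0, 0, 0.1]
    - [0, 0, 0]
  delta_rot:
    - [0, 0, 0]
    - [0, 0, 0]
    - [0, 0, 0]
    - [0, 0, 0]
    - [0, 0, 0]
    - [0, 0, 0]
    - [0, 0, 0]
    - [0, 0, 0]
  fingers: [1, 1, 1, 1, 1, 1, 1, 1]

```text
t: 15.58
eef_pos: [519.1, -65.8, 30.4]
ee_rot: [0.755, 0.656, -0.0, -0.001]
contact_force: [-2.8, 2.3, 5.2]
width: 0.003
grasp_force: 2.7
```

carry_out:
  slide:
    - [0, 0, 0.05]
    - [0, 0, 0]
  delta_rot:
    - [0, 0, 0]
    - [0, 0, 0]
  fingers: [1, 1]

```text
t: 15.82
eef_pos: [519.2, -65.8, 30.3]
ee_rot: [0.755, 0.656, -0.001, -0.001]
contact_force: [-9.6, 4.3, 24.6]
width: 0.003
grasp_force: 12.2
```

carry_out:
  slide:
    - [0, 0, -0.8]
    - [0, 0, -0.8]
    - [0, 0, -0.6]
    - [-0.6, 0.2, 0]
    - [-0.7, 0.2, 0]
    - [-0.7, 0.2, 0]
    - [-0.6, 0.3, 0]
    - [0, 0, 0]
  delta_rot:
    - [0, 0, 0]
    - [0, 0, 0]
    - [0, 0, 0]
    - [0, 0, 0]
    - [0, 0, 0]
    - [0, 0, 0]
    - [0, 0, 0]
    - [0, 0, 0]
  fingers: [1, 1, 1, 1, 1, 1, 1, 1]

```text
t: 16.82
eef_pos: [540.9, -175.8, 116.3]
ee_rot: [0.756, 0.655, -0.0, 0.0]
contact_force: [-1.0, -0.4, 0.3]
width: 0.006
grasp_force: 0.0
```

```bash
python3 -c "
from h import *
plan(0,-103,77)"
```

```text
t 16.825 tcp mould [ 1.000e-01 -1.031e+02] 116.3 F [-1.  -0.4  0.3]
slide mm [ 0.1 -0.1 39.3] turn deg [ 0.    0.01 -0.06]
```

carry_out:
  slide:
    - [0, 0, 0.6]
    - [0, 0, 0.38]
    - [0, 0, 0]
    - [0.3, 0, 0]
    - [0.3, 0, 0]
    - [0.3, 0, 0]
    - [0.3, 0, 0]
    - [0.3, 0, 0]
    - [0.3, 0, 0]
    - [0.2, 0, 0]
    - [0.05, 0, 0]
    - [0, 0, 0]
  delta_rot:
    - [0, 0, 0]
    - [0, 0, 0]
    - [0, 0, 0]
    - [0, 0, 0]
    - [0, 0, 0]
    - [0, 0, 0]
    - [0, 0, 0]
    - [0, 0, 0]
    - [0, 0, 0]
    - [0, 0, 0]
    - [0, 0, 0]
    - [0, 0, 0]
  fingers: [1, 1, 1, 1, 1, 1, 1, 1, 1, 1, 1, 1]

```text
t: 18.32
eef_pos: [551.7, -92.7, 77.2]
ee_rot: [0.755, 0.655, -0.0, -0.001]
contact_force: [-0.1, 0.9, 0.4]
width: 0.004
grasp_force: 0.0
```

carry_out:
  slide:
    - [0.05, 0, 0]
    - [0.05, 0, 0]
    - [0.05, 0, 0]
    - [0, 0, 0]
  delta_rot:
    - [0, 0, 0]
    - [0, 0, 0]
    - [0, 0, 0]
    - [0, 0, 0]
  fingers: [1, 1, 1, 1]

```text
t: 18.82
eef_pos: [552.3, -88.7, 77.2]
ee_rot: [0.755, 0.656, -0.001, 0.0]
contact_force: [-4.1, -8.8, -1.4]
width: 0.005
grasp_force: 4.4
```

```bash
python3 -c "
from h import *
plan(0,-16,77)"
```

```text
t 18.825 tcp mould [ -1.  -15.3] 77.2 F [-4.1 -8.8 -1.4]
slide mm [-0.7  1.   0.2] turn deg [-0.09  0.14  0.05]
```

One more nudge to confirm the stop, then retreat and look.

carry_out:
  slide:
    - [0.05, 0, 0]
    - [0, 0, 0]
  delta_rot:
    - [0, 0, 0]
    - [0, 0, 0]
  fingers: [1, 1]

```text
t: 19.08
eef_pos: [552.3, -88.6, 77.2]
ee_rot: [0.755, 0.655, -0.002, 0.001]
contact_force: [-4.6, -15.4, -1.1]
width: 0.001
grasp_force: 8.1
```

carry_out:
  slide:
    - [-0.4, 0, 0]
    - [0, 0, -1]
    - [0, 0, -1]
    - [0, 0, -1]
    - [-1, 0, -1]
    - [-1, 0, 0]
    - [-1, 0, 0]
    - [-1, 0, 0]
    - [0, 0, 0]
    - [0, 0, 0]
  delta_rot:
    - [0, 0, 0]
    - [0, 0, 0]
    - [0, 0, 0]
    - [0, 0, 0]
    - [0, 0, 0]
    - [0, 0, 0]
    - [0, 0, 0]
    - [0, 0, 0]
    - [0, 0, 0]
    - [0, 0, 0]
  fingers: [1, 1, 1, 1, 1, 1, 1, 1, 1, 1]

```text
t: 20.32
eef_pos: [528.5, -259.0, 237.2]
ee_rot: [0.755, 0.655, 0.0, -0.001]
contact_force: [-0.8, -0.3, 0.4]
width: 0.002
grasp_force: 0.0
```

```bash
python3 -c "
from h import *
plan(0,-16,77)
a=[cv2.resize(optics.camera(n)[y:y+92,x:x+136,::-1],None,fx=4,fy=4,interpolation=2) for n,x,y in (('scene',176,165),('top',208,168))]
cv2.imwrite('pics/s5.png',np.vstack(a)[:600])"
```

```text
t 20.325 tcp mould [  -0.4 -187.2] 237.2 F [-0.8 -0.3  0.4]
slide mm [171.    0.5 160.5] turn deg [-0.01 -0.07  0.02]
```

View pics/s5.png

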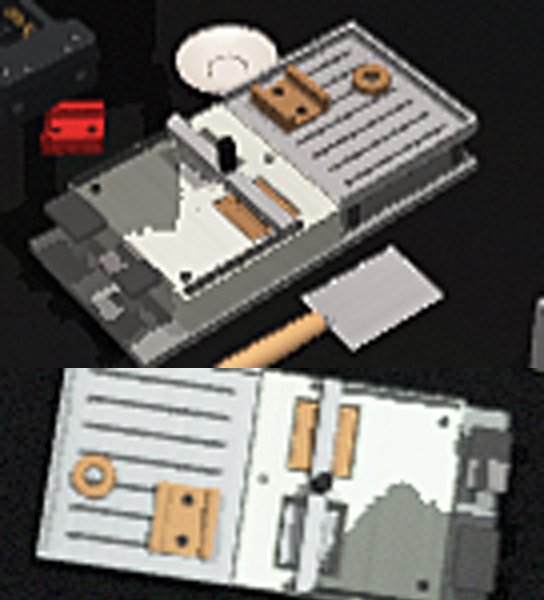

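The bracket is flat on the shelf (186,520), the bar is over the middle of the pockets, the near plate is down and the slab hasn't moved. I'm handing in.

```bash
python3 -c "
from plant import bot
print(bot.sign_off())"
```

```text
the job is handed in; nothing more can be done
None
```

I handed the job in at about 20 s; no verdict came back, but the last picture shows the bracket flat on the cooling shelf, the near ejector down, the bar home, and the slab and the other things in view where they were.

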